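True a frame corner with a square

TASK

Take the aluminium square from its tray by its upright grip, press its two outer edges snugly into the inside of the steel frame corner until the pinned bar has been swung true and both edges bear flush with no gaps, and hold it pressed there for a good second, gently but firmly enough to feel it bear on both bars (about 10 N each, never over 25 N). Then lay the square flat back in the middle of its tray with the bar left square; touch the bars only with the square and leave the other things on the bench alone.

Things in the scene. Friction and masses are not known exactly. Their poses are not given: they have to be found in the camera images.
- square_grip (a point): Centre of the upright slab grip on the square: slab 50 mm long, 16 mm thick, top 56 mm above the square's underside; this point is 40 mm above it and near the centre of mass. Axes: z up; the heel (outer corner of the L) is 36 mm along +x and 36 mm along +y from here. The slab's length runs along the diagonal between +x and +y; it is gripped across, 16 mm.
- square: The loose square, a flat L of plain aluminium, about 0.35 kg (0.25 to 0.46): two legs 110 mm long outside, 24 mm wide, 16 mm thick. Origin on its underside at the middle of the L's outline, 55 mm in -x and in -y from the heel. One outer edge looks to +x, the other to +y; each runs 110 mm back from the heel.
- square_heel (a point): The square's heel (outer right-angled corner), half-way up its 16 mm thickness.
- rail: The frame corner's fixed bar, 30 x 30 mm steel box section on the bench, in a red clamp 50 mm high at its back; runs 135 mm along -y. Origin: the nominal inside corner, bench height. Its inner face looks to -x and lies at x = 0, but only within 4 mm: it was set by eye and must be felt for; it does not give. Inside of the corner: x < 0, y < 0; the square seats with its x, y axes along these.
- pivot: The dark block outside the corner with a bolted strap on top (bolt heads 41 mm high), which carries the pinned bar. Origin and axes as the fixed bar's. The pinned bar's inner face, when square, lies at y = 0, but only within 4 mm, so that must be felt for too.
- stile (a joint): Angle (rad) of the pinned bar, 30 x 30 mm, reaching from 5 to 140 mm along -x from the corner. At 0 it is square to the fixed bar. Negative: free end swung in to -y; it starts 0.06 to 0.13 in. Its upright pin is 12 mm along -x from the corner, 15 mm behind its inner face; stiff friction, 0.2 N m (2 N at the free end); it stays where left. The oiled faces slide easily (friction 0.2).
- tray_in (a point): Centre of the floor of the square's fixed shallow wooden tray, 160 x 160 mm, rim 12 mm high and 4 mm thick, floor top 4 mm above the bench. Axes along its sides. The square lies in it with its own axes within 0.12 rad of the tray's.
Mind the look-alikes: they are no part of the job. What is meant by the square is not purple, and is the larger of those in its own colour. Leave any purple look-alike of the pivot alone.

How it is judged:
On the way:
1. the held square bears flush in the corner: edges within 0.02 rad of both bars, 5 to 16 N on each bar, for 0.8 s (contact force between square and rail between 5 and 16 N and contact force between square and pivot between 5 and 16 N and x of square_heel in the frame of rail between -0.009 and 0.009 m and y of square_heel in the frame of rail between -0.009 and 0.009 m and angle between the x axis of square and the x axis of rail, either way round below 0.02 rad and value of joint stile between -0.02 and 0.02 rad and contact force between the fingers and square above 3 N), for 0.8 s.
At the end, for the whole second after the job is handed in: The square lies flat (within 0.04 rad) and still in its tray, the middle of its outline within 30 mm of the tray's centre, and the pinned bar is within 0.025 rad of square (horizontal distance between square and tray_in below 0.03 m and height (world z) of square_heel below 0.025 m and angle between square's own z axis and vertical below 0.04 rad and linear speed of square below 0.02 m/s and angular speed of square below 0.1 rad/s and value of joint stile between -0.025 and 0.025 rad); the robot touches nothing.
It fails at once if the square pressed on the fixed bar with over 25 N (contact force between square and rail above 25 N).
It fails at once if the square pressed on the pinned bar with over 25 N (contact force between square and pivot above 25 N).
It fails at once if the pinned bar bent out past square by over 0.06 rad (value of joint stile above 0.06 rad).
It fails at once if the hand or arm pushed a bar of the frame (contact force between any of the arm, the fingers and rail above 2 N or contact force between any of the arm, the fingers and pivot above 2 N).
It fails at once if another thing on the bench moved by over 30 mm (distance of any of brush, scrap_plate, file, magnet, bolt_cup, ground_clamp, chip_hammer from where it was at the start of the episode above 0.03 m).
It also fails if it takes over 72 s, if anything falls off the work surface, if the arm or the gripper's body presses on something with over 40 N, if the wrist force passes 120 N, or if a joint passes its speed limit or range.

ROBOT

A 7-joint arm with a two-finger parallel gripper is mounted at the origin on the work surface. World frame = base frame: x ahead of the robot, y to its left, z up, the work surface at z = 0. Lengths are in m, angles in rad, forces in N, time in s.
With the tool pointing down it reaches from about 0.425 to 0.875 m from the base axis. Payload 4.7 kg.
Tool frame: the origin (TCP) lies between the finger pads; the fingertips stand ctrl.tip_reach ahead of it and the grasp point (between the pads) lies 5 mm behind it (ctrl.tip_reach is the distance from the TCP to the fingertips, in m); z points along the fingers, y is the direction in which the jaws open and shut (so a half turn about z gives the same grasp; the last joint's range is limited). The gripper opens to 87 mm and grips with 3 to 60 N. Pads are 19 mm wide; open, the fingers measure 117 mm over their backs; the gripper's body (75 mm by 190 mm) begins 51 mm behind the grasp point.
Start: joints at [1.181, 0.321, -0.07, 1.45, 0.023, 1.371, -0.057], TCP at [0.255, -0.598, 0.237] pointing down, gripper open.
Joint ranges: [-2.86, 2.86], [-0.3, 2.09], [-1.38, 1.24], [0.06, 2.45], [-1.56, 4.7], [0.09, 2.05], [-2.69, 2.69]. Speed limits (rad/s): [2.57, 2.57, 3.14, 3.14, 3.14, 3.14, 3.14].

INTERFACE

Orientations are given as a rotation vector (axis times angle).
In Python, from bench import ctrl gives the robot as it stands.
- The arm moves only by the shell command python3 -m handwheel 'ROWS' [FORCE]. ROWS is JSON, a list of rows, each a list of 7 numbers: the shift along the tool's x, y, z in mm, then the turn, a rotation vector about the tool's x, y, z in rad, then the gripper's target within -1 to 1 (shut at 1, half-way at 0, fully open at -1). In form: [[dx, dy, dz, ax, ay, az, grip], ...]. A call has 1 to 12 rows; each row is the pose to reach, as a shift and turn from the pose commanded when the call began, along the tool's axes at that moment; what a row does not reach only later rows make up. A row lasts 1/8 s, in which the tool goes at most 62.5 mm and 10.7 degrees, less where a joint would pass 70% of its speed; a pose out of reach is approached as far as the arm can. A call with a gripper value outside its range is refused whole. The fingers move at their own pace and stop on an object; FORCE is the grip in N (left out, the last holds). Time passes only in rows, so rows that repeat a pose let the fingers close. It gives the time, the measured TCP pose, the force and the opening at its end, in the units of the state.
- ctrl.get_state(): the state, without advancing time (a new reading comes with each control period).
- ctrl.get_image(name): name is "scene" or "top"; returns the picture (420x560x3 uint8, red, green, blue); there is no depth.
- ctrl.camera_model(name): a dict with "mtx" (3x3 intrinsics, pixels), "xyz" and "orientation" of the camera in the world. Camera axes: x right, y up, looking along -z (the intrinsics and any distortion apply to the point x, -y, -z); pixel columns grow to the right and rows downward; lengths in m; the calibration is good to about 2 mm. A picture is of the moment at which its call begins. camera_model takes no time and is no camera call.
- ctrl.close_job(): hands the job in, once; it reports no verdict.
The state is a dict: "time": time; "joint_positions": joint angles; "qd": joint speeds; "joint_torque": joint torques, N m; "position": TCP position; "tool_rot": TCP orientation; "ft_force": force on the tool from outside, world axes, zero at the start; "torque": the same for the moment, N m; "grip_width": opening from 0.0 (shut) to 1.0 (fully open).
Only numpy, scipy, OpenCV 4.12 (cv2) and the standard library are available. Lean on these libraries where they do the work, as an engineer would, in place of code of your own. Each camera call takes 0.05 s, during which the arm holds its last target.

## Working session

There is one attempt and no reset: what is moved stays moved. The work goes in short steps, Python scripts to look and compute and a shell command to move; the robot and the scene stay as the last step left them, time stands still between calls to the robot, and variables do not carry over. Pictures are saved under pics/ and viewed, and the job is handed in when it is done.

```bash
ls; mkdir -p pics
python3 - <<'E'
from bench import ctrl
import cv2
for n in("scene","top"):
    im=ctrl.get_image(n); cv2.imwrite(f"pics/{n}0.png",im[:,:,::-1])
    print(n,ctrl.camera_model(n))
print(ctrl.get_state(),ctrl.tip_reach)
E
```

```text
pics
scene {'mtx': array([[410.05688264,   0.        , 281.87569382],
       [  0.        , 410.05688264, 216.405928  ],
       [  0.        ,   0.        ,   1.        ]]), 'xyz': array([0.97117693, 0.37920303, 0.83595877]), 'orientation': array([0.37471435, 0.7663418 , 2.14181787])}
top {'mtx': array([[471.77803142,   0.        , 278.17096517],
       [  0.        , 471.77803142, 213.20973009],
       [  0.        ,   0.        ,   1.        ]]), 'xyz': array([ 0.35218235, -0.00773281,  1.12863353]), 'orientation': array([ 0.09910201, -0.11665303, -1.56871012])}
{'time': 0.1, 'joint_positions': array([ 1.18108475,  0.32173708, -0.07010111,  1.45153865,  0.02261489,
        1.37079493, -0.05691343]), 'qd': array([ 1.35404462e-03, -5.41622800e-04,  3.94572360e-05, -2.86000253e-03,
       -1.16333898e-03,  2.52839135e-03, -1.53224369e-03]), 'joint_torque': array([ 8.20766695e-05, -4.92570519e+01, -4.05620914e-01, -3.13397884e+01,
       -6.41585304e-02,  3.94475518e-02,  7.94792959e-05]), 'position': array([ 0.25518121, -0.59731057,  0.23558586]), 'tool_rot': array([-3.07616465e+00, -6.29727534e-01,  6.88118796e-04]), 'ft_force': array([-0.76120751,  1.09108289,  0.10533554]), 'torque': array([-0.02404859, -0.05241109,  0.0030703 ]), 'grip_width': 0.9982067307627837} 0.014
```

View pics/scene0.png

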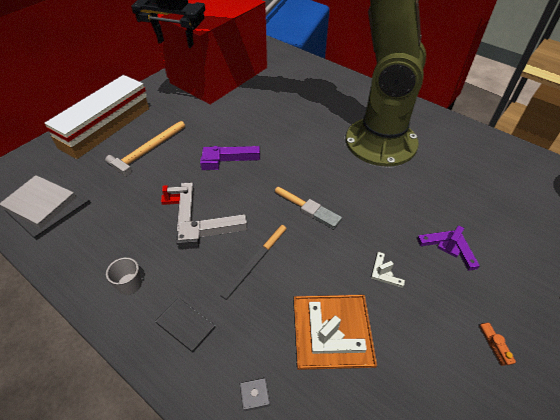

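View pics/top0.png

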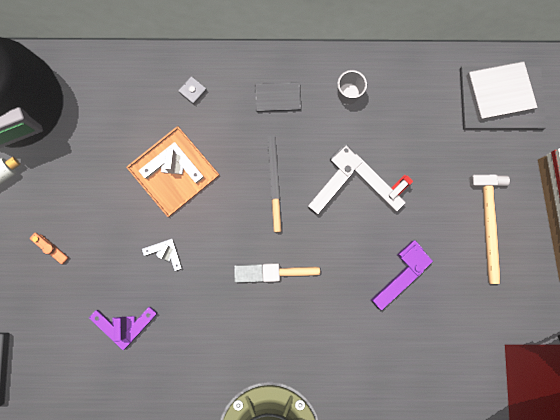

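Run:
```python
import cv2
a=cv2.imread("pics/top0.png")
cv2.imwrite("pics/t_sq.png",cv2.resize(a[120:225,115:230],None,fx=5.5,fy=5.5,interpolation=cv2.INTER_CUBIC))
cv2.imwrite("pics/t_fr.png",cv2.resize(a[135:225,295:425],None,fx=6,fy=6,interpolation=cv2.INTER_CUBIC))
b=cv2.imread("pics/scene0.png")
cv2.imwrite("pics/s_sq.png",cv2.resize(b[285:375,285:385],None,fx=6,fy=6,interpolation=cv2.INTER_CUBIC))
cv2.imwrite("pics/s_fr.png",cv2.resize(b[170:260,150:260],None,fx=6,fy=6,interpolation=cv2.INTER_CUBIC))
```

```text
(no output)
```

View pics/t_sq.png

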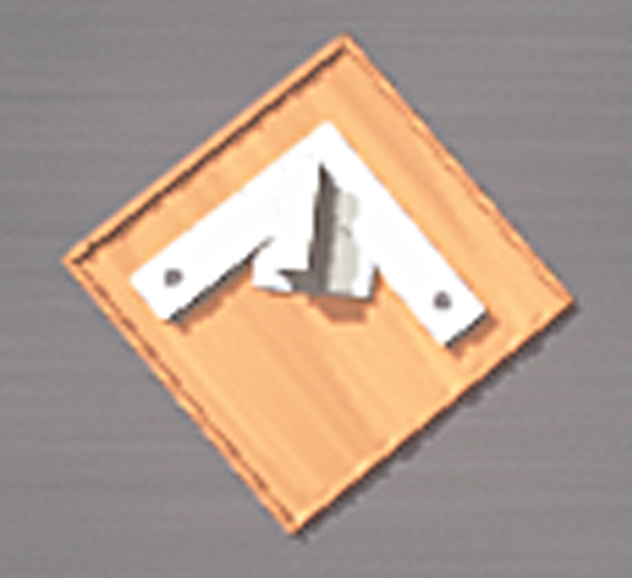

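View pics/t_fr.png

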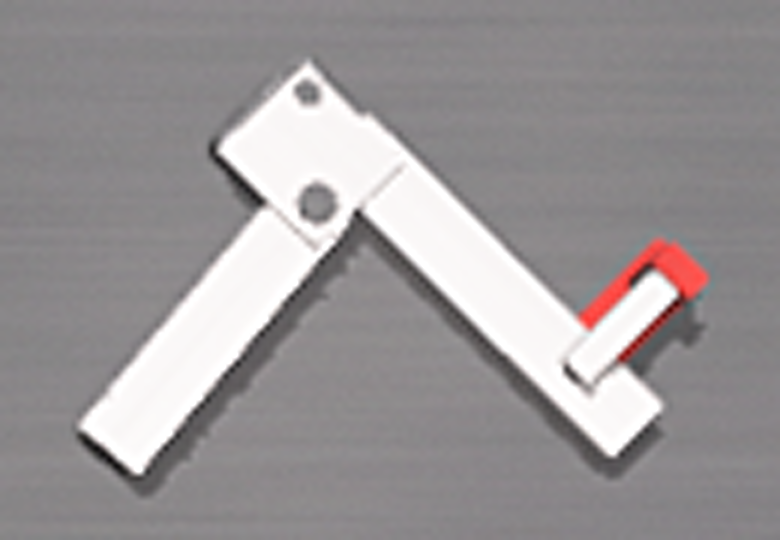

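View pics/s_sq.png

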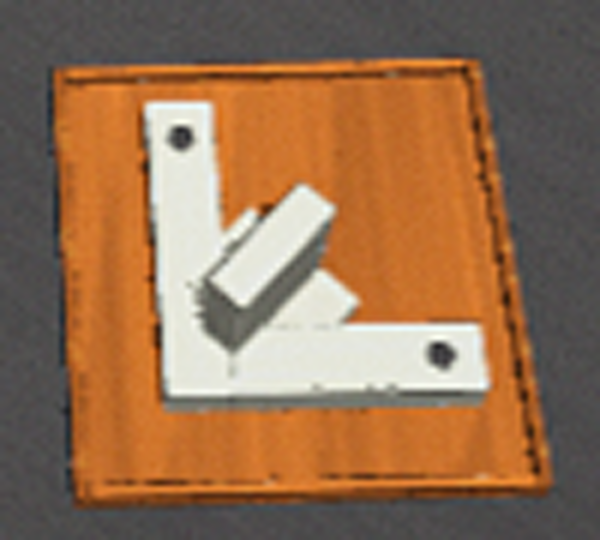

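View pics/s_fr.png

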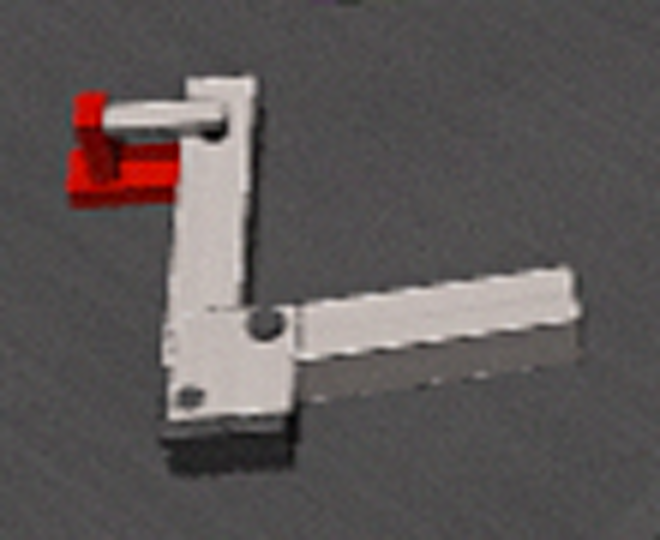

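```bash
cat > h.py <<'E'
import numpy as np,cv2
from scipy.spatial.transform import Rotation as R
from bench import ctrl
C={n:ctrl.camera_model(n) for n in("scene","top")}
def ray(n,p,z):
    c=C[n];u=np.array([p[0],p[1],1.]);d=np.linalg.inv(c["mtx"])@u
    d=R.from_rotvec(c["orientation"]).as_matrix()@np.array([d[0],-d[1],-d[2]])
    o=c["xyz"];return (o+d*(z-o[2])/d[2])[:2]
def proj(n,P):
    c=C[n];q=R.from_rotvec(c["orientation"]).as_matrix().T@(np.asarray(P)-c["xyz"])
    q=c["mtx"]@np.array([q[0],-q[1],-q[2]]);return q[:2]/q[2]
def edge(im,a,b,trim=.1,w=3.5):
    """fit line through strongest gradient near a-b; returns two pixel points"""
    g=im.astype(np.float32) if im.ndim==2 else cv2.cvtColor(im,cv2.COLOR_BGR2GRAY).astype(np.float32)
    a=np.array(a,float);b=np.array(b,float);t=(b-a)/np.linalg.norm(b-a);nn=np.array([-t[1],t[0]])
    s=np.arange(-w,w+.01,.1);pts=[]
    for k in np.linspace(trim,1-trim,40):
        c=a+(b-a)*k;xy=(c+s[:,None]*nn).astype(np.float32)
        v=cv2.remap(g,xy[:,0:1],xy[:,1:2],cv2.INTER_LINEAR).ravel()
        d=np.abs(np.gradient(cv2.GaussianBlur(v[:,None],(1,9),0).ravel()));i=d.argmax()
        j=slice(max(0,i-6),i+7);pts.append(c+nn*(s[j]*d[j]).sum()/d[j].sum())
    pts=np.array(pts)
    for _ in range(3):
        vx,vy,x0,y0=cv2.fitLine(pts.astype(np.float32),cv2.DIST_HUBER,0,.01,.01).ravel()
        r=(pts-[x0,y0])@[-vy,vx];k=np.abs(r)<max(.25,2*np.median(np.abs(r)));pts=pts[k]
    v=np.array([vx,vy]);o=np.array([x0,y0])
    return o+v*((a-o)@v),o+v*((b-o)@v),float(np.std(r)),len(pts)
def wl(n,im,a,b,z,**k):
    p,q,s,m=edge(im,a,b,**k);P,Q=ray(n,p,z),ray(n,q,z);d=Q-P
    return P,Q,np.arctan2(d[1],d[0]),s,m
def inter(l1,l2):
    A=np.array([l1[1]-l1[0],-(l2[1]-l2[0])]).T;t=np.linalg.solve(A,l2[0]-l1[0]);return l1[0]+t[0]*(l1[1]-l1[0])
E
python3 - <<'E'
from h import *
np.set_printoptions(precision=4,suppress=True)
a=cv2.imread("pics/top0.png");b=cv2.imread("pics/scene0.png")
def show(n,l):print(n,l[0],l[1],"deg %.2f sd %.2f n %d"%(np.degrees(l[2]),l[3],l[4]));return l
T={}
for n,cam,im,p,q,z in [
 ("sq+y top","top",a,(175,142.7),(138.6,170),.02),("sq+x top","top",a,(175,142.7),(203.5,176.4),.02),
 ("sq+x sc","scene",b,(312.5,351),(309.7,302.5),.02),("sq+y sc","scene",b,(312.5,351),(366.3,349.7),.02),
 ("rail top","top",a,(355.8,170.8),(396.7,210.8),.03),("rail sc","scene",b,(190,220),(192.5,184.2),.03),
 ("sti top","top",a,(349.2,175.8),(318.3,213.3),.03),("sti sc","scene",b,(199.5,220.8),(244.7,214.7),.03),
 ("stiOut top","top",a,(339.2,170),(308.7,206.3),.03),("stiOut sc","scene",b,(200,229.5),(245.8,222.5),.03),
 ("railOut top","top",a,(363,157),(385,180),.03)]:
    T[n]=show(n,wl(cam,im,p,q,z,w=2.5))
print("heel",inter(T["sq+y top"],T["sq+x top"]),inter(T["sq+y sc"],T["sq+x sc"]))
print("corner",inter(T["rail top"],T["sti top"]),inter(T["rail sc"],T["sti sc"]))
# tray corners z .012
for c in [(346,37),(575,300),(293,532),(66,260)]: print("tray top",ray("top",np.array(c)/5.5+[115,120],.012))
for c in [(55,68),(480,62),(550,490),(78,503)]: print("tray sc",ray("scene",np.array(c)/6+[285,285],.012))
# slab top
for c in [(305,185),(335,208),(240,305),(208,278)]: print("slab sc",ray("scene",np.array(c)/6+[285,285],.06))
for c in [(325,162),(322,290),(285,270),]: print("slab top",ray("top",np.array(c)/5.5+[115,120],.06))
E
```

```text
sq+y top [0.6807 0.2314] [0.6108 0.3147] deg 130.01 sd 0.08 n 38
sq+x top [0.6775 0.2287] [0.5941 0.1587] deg -140.02 sd 0.10 n 40
sq+x sc [0.6811 0.2308] [0.5973 0.1613] deg -140.34 sd 0.21 n 38
sq+y sc [0.6803 0.2311] [0.6086 0.3145] deg 130.69 sd 0.15 n 25
rail top [ 0.606  -0.2052] [ 0.5093 -0.2993] deg -135.76 sd 0.09 n 39
rail sc [ 0.6052 -0.2066] [ 0.5156 -0.2953] deg -135.28 sd 0.16 n 32
sti top [ 0.5937 -0.1898] [ 0.5043 -0.1141] deg 139.74 sd 0.10 n 40
sti sc [ 0.5913 -0.1869] [ 0.503  -0.1137] deg 140.34 sd 0.15 n 29
stiOut top [ 0.6101 -0.1635] [ 0.5227 -0.0896] deg 139.80 sd 0.10 n 40
stiOut sc [ 0.6106 -0.1651] [ 0.5232 -0.0911] deg 139.75 sd 0.22 n 40
railOut top [ 0.6365 -0.22  ] [ 0.581  -0.2716] deg -137.05 sd 0.04 n 40
heel [0.6807 0.2314] [0.6808 0.2305]
corner [ 0.6087 -0.2025] [ 0.6097 -0.2021]
tray top [0.72   0.2246]
tray top [0.6007 0.121 ]
tray top [0.498  0.2413]
tray top [0.6184 0.3444]
tray sc [0.6022 0.1241]
tray sc [0.5    0.2466]
tray sc [0.6229 0.3488]
tray sc [0.7252 0.2288]
slab sc [0.6054 0.2325]
slab sc [0.606  0.2452]
slab sc [0.6545 0.2398]
slab sc [0.6534 0.2262]
slab top [0.6495 0.2219]
slab top [0.5942 0.2216]
slab top [0.6028 0.2374]
```

```bash
cat >> h.py <<'E'
def delta(pos,yawx,tilt=None):
    """tool-axes shift mm and turn for TCP target pos, tool down with x axis at yawx (deg)"""
    s=ctrl.get_state();M=R.from_rotvec(s["tool_rot"])
    T=R.from_euler("z",yawx,degrees=True)*R.from_euler("x",180,degrees=True)
    print("shift mm",np.round(M.inv().apply(np.array(pos)-s["position"])*1e3,1),"turn",np.round((M.inv()*T).as_rotvec(),4),"t",round(s["time"],2))
E
python3 - <<'E'
from h import *
from scipy.optimize import fsolve
yaw=np.radians(-45.5);x=np.array([np.cos(yaw),np.sin(yaw)]);y=np.array([-x[1],x[0]])
r0=np.array([.6052,-.2060]);s1=np.array([.5928,-.1887]);a=np.radians(140);t=np.array([np.cos(a),np.sin(a)])
n=np.array([t[1],-t[0]]);print("n.y",n@y)
f=lambda k:((r0+k[0]*y-.012*x+.015*y-s1)@n)-.015
k=fsolve(f,[0]);c=r0+k[0]*y;print("corner",c,"pin",c-.012*x+.015*y,"bolt seen",ray("top",np.array([317,203])/6+[295,135],.041),"sc",ray("scene",np.array([266,320])/6+[150,170],.041))
delta([.6301,.2354,.237],-5)
E
```

```text
n.y 0.9953961983671789
corner [ 0.60821016 -0.20304192] pin [ 0.61049801 -0.18396928] bolt seen [ 0.60837218 -0.18471615] sc [ 0.61079383 -0.18251486]
shift mm [ 6.720e+02 -6.184e+02 -4.000e-01] turn [-0.0016  0.0005  0.4911] t 0.1
```

```bash
python3 -m handwheel '[[45,-41,0,0,0,0.03,-1],[90,-82,0,0,0,0.06,-1],[134,-124,0,0,0,0.1,-1],[179,-165,0,0,0,0.13,-1],[224,-206,0,0,0,0.16,-1],[269,-247,0,0,0,0.2,-1],[314,-289,0,0,0,0.23,-1],[358,-330,0,0,0,0.26,-1],[403,-371,0,0,0,0.3,-1],[448,-412,0,0,0,0.33,-1],[493,-453,0,0,0,0.36,-1],[538,-495,0,0,0,0.4,-1]]'; python3 -c "
from h import *
delta([.6301,.2354,.150],-5)"
```

```text
time: 1.6
position: [0.5561, 0.0702, 0.2364]
tool_rot: [3.141, 0.003, 0.0]
ft_force: [0.8, -0.6, -0.1]
grip_width: 0.997
shift mm [  74.3 -165.1   86.3] turn [ 0.0005 -0.0001  0.089 ] t 1.6
```

```bash
python3 -m handwheel '[[25,-55,0,0,0,0.03,-1],[50,-110,0,0,0,0.06,-1],[74,-165,40,0,0,0.089,-1],[74,-165,86,0,0,0.089,-1],[74,-165,86,0,0,0.089,-1]]'
python3 - <<'E'
from h import *
a=ctrl.get_image("top");b=ctrl.get_image("scene")
cv2.imwrite("pics/t1.png",cv2.resize(a[110:230,110:240,::-1],None,fx=5,fy=5,interpolation=cv2.INTER_CUBIC))
cv2.imwrite("pics/s1.png",cv2.resize(b[240:380,260:400,::-1],None,fx=4,fy=4,interpolation=cv2.INTER_CUBIC))
s=ctrl.get_state();print(s["position"],s["tool_rot"],s["joint_positions"]);delta([.6301,.2354,.039],-5)
E
```

```text
time: 2.22
position: [0.6257, 0.2335, 0.1452]
tool_rot: [3.135, -0.13, -0.015]
ft_force: [-0.0, -0.2, 0.7]
grip_width: 0.999
[0.62924191 0.23321467 0.15111416] [ 3.13803599e+00 -1.35148344e-01 -3.55878292e-04] [ 0.11001023  0.50483527 -0.68975887  1.47990292  0.32803819  1.27493696
 -2.27130148]
shift mm [  0.7  -2.3 112.1] turn [0.0007 0.0002 0.0012] t 2.33
```

View pics/s1.png

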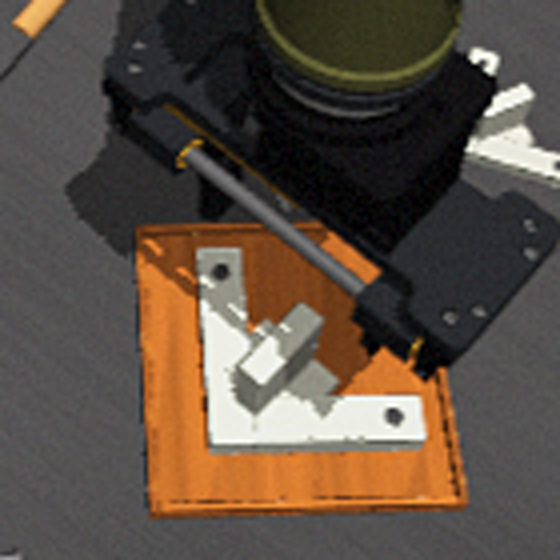

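```bash
python3 -m handwheel '[[1,-2,50,0,0,0,-1],[1,-2,90,0,0,0,-1],[1,-2,112,0,0,0,-1],[1,-2,112,0,0,0,-1],[1,-2,112,0,0,0,-1]]' && python3 -c "
from h import *
s=ctrl.get_state();print(s['position'],s['ft_force'],s['torque']);delta([.6301,.2354,.039],-5)"
```

```text
time: 2.95
position: [0.6318, 0.2365, 0.0411]
tool_rot: [-3.137, 0.135, -0.006]
ft_force: [-0.1, -0.3, -0.0]
grip_width: 1.006
[0.63177694 0.23649384 0.04114225] [-0.05589676 -0.31420137 -0.02043946] [0.10995389 0.01227732 0.00381557]
shift mm [-1.6  1.2  2.1] turn [-0.0015 -0.0035  0.0015] t 2.95
```

```bash
python3 -m handwheel '[[0,0,1.5,0,0,0,-1],[0,0,3,0,0,0,-1],[0,0,3,0,0,0,-1],[0,0,3,0,0,0,1],[0,0,3,0,0,0,1],[0,0,3,0,0,0,1],[0,0,3,0,0,0,1],[0,0,3,0,0,0,1],[0,0,3,0,0,0,1]]' 60 && python3 -c "
from h import *
s=ctrl.get_state();print(s['position'],s['ft_force'],s['torque']);delta([.6301,.2354,.037],-5)"
```

```text
time: 4.08
position: [0.6301, 0.236, 0.0355]
tool_rot: [3.139, -0.134, -0.0]
ft_force: [-0.1, -0.3, 0.0]
grip_width: 0.4
[0.63011508 0.23598857 0.03547625] [-0.11657542 -0.32575456  0.00127649] [ 0.02667629  0.02961455 -0.01656699]
shift mm [ 0.   0.6 -1.5] turn [0.0001 0.0001 0.002 ] t 4.08
```

```bash
python3 -m handwheel '[[0,0,-1,0,0,0,1],[0,0,-1,0,0,0,1],[0,0,-1,0,0,0,1],[0,0,-1,0,0,0,1],[0,0,-1,0,0,0,1],[0,0,-1,0,0,0,1],[0,0,-1,0,0,0,1]]' 60 && python3 -c "
from h import *
s=ctrl.get_state();print(s['position'],s['ft_force'],s['torque'],s['grip_width'])"
```

```text
time: 4.95
position: [0.6302, 0.2358, 0.0366]
tool_rot: [3.138, -0.134, 0.0]
ft_force: [-2.4, -1.9, 2.4]
grip_width: 0.181
[0.63023841 0.2357976  0.03662855] [-2.36053902 -1.90107509  2.37921433] [-0.26823938  0.17046055  0.03288533] 0.1805531146726797
```

```bash
python3 -m handwheel '[[0,0,-10,0,0,0,1],[0,0,-40,0,0,0,1],[0,0,-80,0,0,0,1],[0,0,-80,0,0,0,1],[0,0,-80,0,0,0,1]]'
python3 - <<'E'
from h import *
b=ctrl.get_image("scene");a=ctrl.get_image("top")
cv2.imwrite("pics/s2.png",cv2.resize(b[200:380,230:410,::-1],None,fx=3.2,fy=3.2,interpolation=cv2.INTER_CUBIC))
s=ctrl.get_state();print(s['position'],s['tool_rot'],s['ft_force'],s['torque'],s['grip_width'])
# target: grip point at corner, yaw -45.5 standing off
x=np.array([np.cos(np.radians(-45.5)),np.sin(np.radians(-45.5))]);y=np.array([-x[1],x[0]])
c=np.array([.6082,-.2030]);g=c-.036*(x+y);print("seated grip",g)
g2=g-.03*(x+y);delta([*g2,.117],-.5)
E
```

```text
time: 5.58
position: [0.6293, 0.2357, 0.1152]
tool_rot: [3.138, -0.133, -0.003]
ft_force: [0.1, -0.5, -3.4]
grip_width: 0.179
[0.62886611 0.23534805 0.11425425] [ 3.13724567 -0.13347745 -0.00532022] [-0.3235248   0.66943905 -3.3159394 ] [ 0.03905117  0.041481   -0.03786469] 0.17551630536592883
seated grip [ 0.55729025 -0.20255572]
shift mm [-76.4 445.6  -1.8] turn [ 0.0015  0.0034 -0.0763] t 5.67
```

View pics/s2.png

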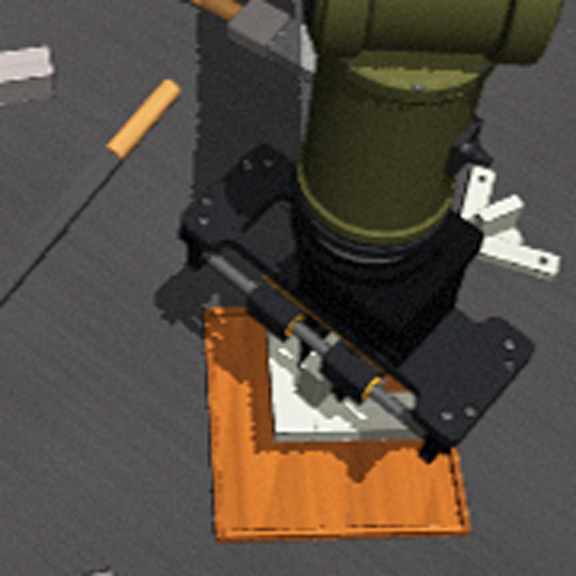

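```bash
python3 -m handwheel '[[-7,40,0,0,0,-0.005,1],[-15,90,0,0,0,-0.01,1],[-24,140,0,0,0,-0.02,1],[-33,195,0,0,0,-0.03,1],[-43,250,0,0,0,-0.04,1],[-52,305,0,0,0,-0.05,1],[-60,350,0,0,0,-0.06,1],[-68,395,0,0,0,-0.07,1],[-74,430,0,0,0,-0.076,1],[-76,446,0,0.0015,0.0034,-0.076,1],[-76,446,0,0.0015,0.0034,-0.076,1],[-76,446,0,0.0015,0.0034,-0.076,1]]'
python3 - <<'E'
from h import *
b=ctrl.get_image("scene");a=ctrl.get_image("top")
cv2.imwrite("pics/s3.png",cv2.resize(b[130:270,130:290,::-1],None,fx=4,fy=4,interpolation=cv2.INTER_CUBIC))
cv2.imwrite("pics/s3f.png",b[:,:,::-1]);cv2.imwrite("pics/t3f.png",a[:,:,::-1])
cv2.imwrite("pics/t3.png",cv2.resize(a[120:260,280:430,::-1],None,fx=4,fy=4,interpolation=cv2.INTER_CUBIC))
s=ctrl.get_state();print(s['joint_positions'],s['position'],s['tool_rot'],s['ft_force'],s['torque'],s['grip_width'])
delta([.5149,-.2022,.117],-.5)
E
```

```text
time: 7.18
position: [0.5171, -0.1994, 0.1163]
tool_rot: [-3.139, 0.01, -0.005]
ft_force: [-0.1, 0.1, -3.8]
grip_width: 0.179
[ 0.83850616  0.25912012 -0.58460003  1.82091591  0.15550331  1.10503857
 -1.37725631] [ 0.51714361 -0.1996316   0.11650896] [-3.13940066  0.00943841 -0.0057122 ] [ 2.35533859e-03  7.99748457e-01 -3.12481063e+00] [ 0.01842781  0.06295172 -0.02008815] 0.1820717863640275
shift mm [-2.2  2.6 -0.5] turn [-0.0022 -0.0036  0.0027] t 7.28
```

View pics/s3.png

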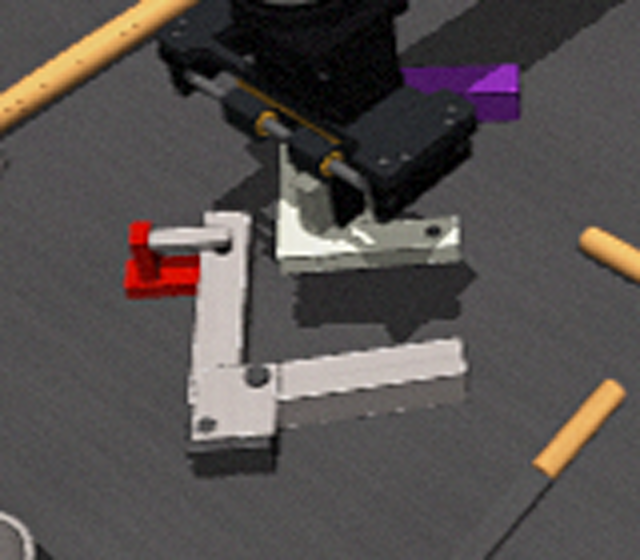

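View pics/t3.png

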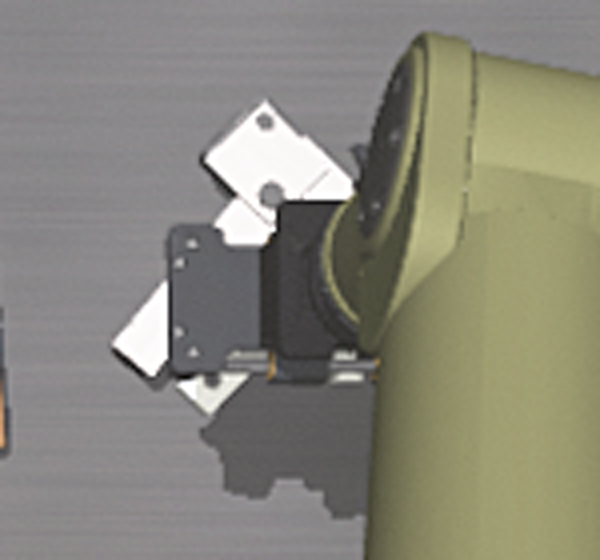

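```bash
python3 -m handwheel '[[-2,2.5,30,-0.002,-0.003,0.003,1],[-2,2.5,60,-0.002,-0.003,0.003,1],[-2,2.5,79,-0.002,-0.003,0.003,1],[-2,2.5,79,-0.002,-0.003,0.003,1],[-2,2.5,79,-0.002,-0.003,0.003,1],[-2,2.5,79,-0.002,-0.003,0.003,1]]'
python3 - <<'E'
from h import *
b=ctrl.get_image("scene")
cv2.imwrite("pics/s4.png",cv2.resize(b[130:270,130:290,::-1],None,fx=5,fy=4.2,interpolation=cv2.INTER_CUBIC)[:600])
cv2.imwrite("pics/s4f.png",b[:,:,::-1])
s=ctrl.get_state();print(s['position'],s['tool_rot'],s['ft_force'],s['torque'],s['grip_width'])
delta([.5149,-.2022,.037],-.5)
E
```

```text
time: 8.02
position: [0.5158, -0.2046, 0.0388]
tool_rot: [3.14, -0.019, 0.004]
ft_force: [0.3, 0.0, -3.6]
grip_width: 0.182
[ 0.515622   -0.20462522  0.03874393] [ 3.13976209 -0.01921752  0.00374787] [ 0.53444399 -0.15753766 -2.86061064] [ 0.05135673  0.02583317 -0.01826316] 0.1843794615368575
shift mm [-0.8 -2.4  1.7] turn [ 0.0018 -0.0024 -0.0035] t 8.07
```

View pics/s4.png

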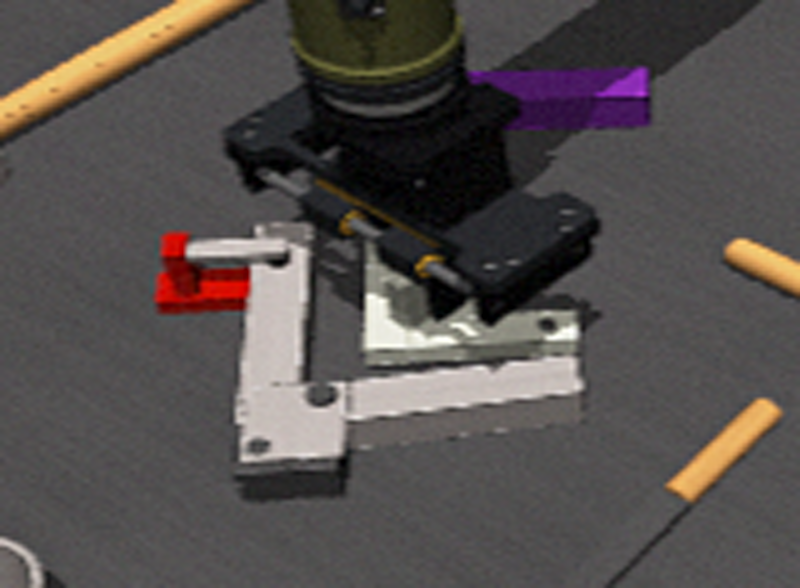

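```bash
cat >> h.py <<'E'
RY=-45.5
def st():
    s=ctrl.get_state();a=np.radians(RY);x=np.array([np.cos(a),np.sin(a)]);y=np.array([-x[1],x[0]])
    M=R.from_rotvec(s["tool_rot"]).as_matrix();yaw=np.degrees(np.arctan2(M[1,0],M[0,0]))
    g=s["position"][:2]-[.6082,-.2030];f=s["ft_force"]
    print("t %.2f heel rel corner mm x %.2f y %.2f z %.2f | sq yaw-RY %.2f deg tilt %.4f %.4f | press x %.1f y %.1f fz %.1f | tq %s w %.3f"%(s["time"],(g@x+.036)*1e3,(g@y+.036)*1e3,s["position"][2]*1e3,yaw-45-RY,M[0,2],M[1,2],-f[:2]@x,-f[:2]@y,f[2],np.round(s["torque"],3),s["grip_width"]))
E
python3 - <<'E'
from h import *
st()
b=cv2.imread("pics/s4f.png");z=.022
l1=wl("scene",b,(203,213.3),(245.6,211),z,w=2);l2=wl("scene",b,(203,213.3),(202.4,190.7),z,w=2)
print(np.degrees(l1[2]),np.degrees(l2[2]),inter(l1,l2),l1[3:],l2[3:])
E
python3 -m handwheel '[[6,6,1,0,0,-0.003,1],[12,12,1.5,0,0,-0.003,1],[16,16,1.5,0,0,-0.003,1],[16,16,1.5,0,0,-0.003,1],[16,16,1.5,0,0,-0.003,1]]'; python3 -c "
from h import *
st();ctrl.get_image('top');st()"
```

```text
t 8.07 heel rel corner mm x -27.73 y -31.17 z 38.74 | sq yaw-RY -0.20 deg tilt 0.0024 -0.0018 | press x -0.5 y -0.3 fz -2.9 | tq [ 0.051  0.026 -0.018] w 0.184
134.25381878341136 -134.28600891595008 [ 0.56525892 -0.20445165] (0.21900953488530955, 36) (0.028862435838438755, 40)
time: 8.7
position: [0.5304, -0.2202, 0.0359]
tool_rot: [3.141, -0.014, -0.0]
ft_force: [-1.1, -0.4, -3.1]
grip_width: 0.184
t 8.70 heel rel corner mm x -6.27 y -31.61 z 35.87 | sq yaw-RY -0.02 deg tilt -0.0001 -0.0003 | press x 0.4 y 1.1 fz -3.1 | tq [0.021 0.017 0.034] w 0.184
t 8.75 heel rel corner mm x -6.34 y -31.60 z 35.89 | sq yaw-RY -0.01 deg tilt -0.0000 -0.0004 | press x 0.2 y 1.0 fz -3.7 | tq [ 0.06   0.004 -0.049] w 0.183
```

```bash
python3 -m handwheel '[[0.7,0.7,0,0,0,0,1],[1.4,1.4,0,0,0,0,1],[1.4,1.4,0,0,0,0,1]]' >/dev/null; python3 -c "
from h import *
st()"; python3 -m handwheel '[[0.7,0.7,0,0,0,0,1],[1.4,1.4,0,0,0,0,1],[1.4,1.4,0,0,0,0,1]]'>/dev/null; python3 -c "
from h import *
st()"
```

```text
t 9.12 heel rel corner mm x -3.87 y -31.68 z 36.13 | sq yaw-RY -0.03 deg tilt 0.0006 -0.0008 | press x -0.0 y 0.5 fz -3.1 | tq [ 0.065  0.04  -0.055] w 0.179
t 9.50 heel rel corner mm x -1.88 y -31.67 z 36.07 | sq yaw-RY -0.03 deg tilt 0.0005 -0.0007 | press x 0.0 y 0.0 fz -2.7 | tq [0.018 0.051 0.014] w 0.179
```

```bash
python3 -m handwheel '[[0.7,0.7,0,0,0,0,1],[0.7,0.7,0,0,0,0,1]]'; python3 -c "
from h import *
st()"
```

```text
time: 9.75
position: [0.5341, -0.2241, 0.0361]
tool_rot: [3.141, -0.015, 0.001]
ft_force: [0.4, 0.6, -3.5]
grip_width: 0.179
t 9.75 heel rel corner mm x -0.90 y -31.69 z 36.08 | sq yaw-RY -0.03 deg tilt 0.0005 -0.0008 | press x 0.2 y -0.7 fz -3.5 | tq [ 0.024  0.079 -0.045] w 0.179
```

```bash
for i in 1 2; do python3 -m handwheel '[[0.35,0.35,0,0,0,0,1],[0.35,0.35,0,0,0,0,1]]'>/dev/null; python3 -c "
from h import *
st()"; done
```

```text
t 10.00 heel rel corner mm x -0.51 y -31.66 z 36.04 | sq yaw-RY -0.03 deg tilt 0.0004 -0.0007 | press x 0.8 y 0.6 fz -3.2 | tq [ 0.024  0.036 -0.042] w 0.180
t 10.25 heel rel corner mm x 0.01 y -31.65 z 36.07 | sq yaw-RY -0.02 deg tilt 0.0005 -0.0008 | press x -0.4 y 0.1 fz -3.9 | tq [ 0.019  0.023 -0.019] w 0.178
```

```bash
python3 -m handwheel '[[0.35,0.35,0,0,0,0,1],[0.35,0.35,0,0,0,0,1]]'>/dev/null; python3 -c "
from h import *
st()"
```

```text
t 10.50 heel rel corner mm x 0.54 y -31.67 z 36.07 | sq yaw-RY -0.03 deg tilt 0.0005 -0.0008 | press x -0.3 y 0.8 fz -4.0 | tq [ 0.065  0.062 -0.019] w 0.176
```

```bash
python3 -m handwheel '[[0.35,0.35,0,0,0,0,1],[0.35,0.35,0,0,0,0,1]]'>/dev/null; python3 -c "
from h import *
st()"
```

```text
t 10.75 heel rel corner mm x 1.01 y -31.69 z 36.05 | sq yaw-RY -0.03 deg tilt 0.0004 -0.0007 | press x -0.4 y 0.1 fz -3.8 | tq [ 0.006 -0.013 -0.001] w 0.177
```

```bash
python3 -m handwheel '[[0.35,0.35,0,0,0,0,1],[0.35,0.35,0,0,0,0,1]]'>/dev/null; python3 -c "
from h import *
st()"
```

```text
t 11.00 heel rel corner mm x 1.54 y -31.70 z 36.08 | sq yaw-RY -0.03 deg tilt 0.0005 -0.0008 | press x -0.1 y -0.5 fz -3.2 | tq [0.038 0.047 0.045] w 0.176
```

```bash
python3 -m handwheel '[[0.35,0.35,0,0,0,0,1],[0.35,0.35,0,0,0,0,1]]'>/dev/null; python3 -c "
from h import *
st()"
```

```text
t 11.25 heel rel corner mm x 1.94 y -31.65 z 36.06 | sq yaw-RY -0.03 deg tilt 0.0004 -0.0007 | press x 0.1 y -0.2 fz -3.2 | tq [0.061 0.045 0.048] w 0.179
```

```bash
python3 -m handwheel '[[0.35,0.35,0,0,0,0,1],[0.35,0.35,0,0,0,0,1]]'>/dev/null; python3 -c "
from h import *
st()"
```

```text
t 11.50 heel rel corner mm x 2.08 y -31.64 z 35.92 | sq yaw-RY -0.03 deg tilt -0.0002 -0.0003 | press x 0.9 y -0.7 fz -3.0 | tq [ 0.226  0.164 -0.069] w 0.177
```

```bash
python3 -m handwheel '[[0.35,0.35,0,0,0,0,1],[0.35,0.35,0,0,0,0,1]]'>/dev/null
python3 - <<'E'
from h import *
st()
b=ctrl.get_image("scene")
cv2.imwrite("pics/s5.png",cv2.resize(b[170:250,170:260,::-1],None,fx=7,fy=7,interpolation=cv2.INTER_CUBIC))
E
```

```text
t 11.75 heel rel corner mm x 2.22 y -31.66 z 35.79 | sq yaw-RY -0.03 deg tilt -0.0008 0.0001 | press x 2.8 y 0.1 fz -3.4 | tq [ 0.502  0.486 -0.21 ] w 0.180
```

View pics/s5.png

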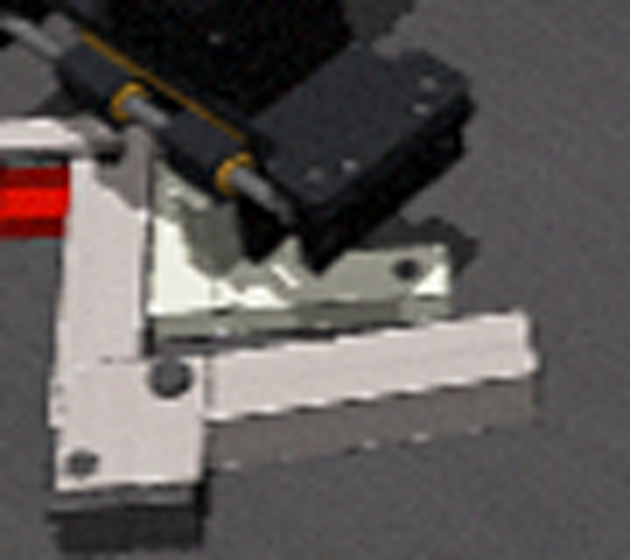

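```bash
python3 -m handwheel '[[0.4,0.4,0,0,0,0.004,1],[0.4,0.4,0,0,0,0.004,1]]'>/dev/null; python3 -c "
from h import *
st();ctrl.get_image('top');st()"
```

```text
t 12.05 heel rel corner mm x 2.47 y -31.59 z 35.71 | sq yaw-RY -0.24 deg tilt -0.0012 0.0004 | press x 6.1 y -1.2 fz -3.1 | tq [ 0.979  0.791 -0.079] w 0.180
t 12.10 heel rel corner mm x 2.46 y -31.60 z 35.68 | sq yaw-RY -0.24 deg tilt -0.0013 0.0004 | press x 5.6 y 0.0 fz -2.8 | tq [ 0.954  0.836 -0.131] w 0.181
```

```bash
python3 -m handwheel '[[0.4,0.4,0,0,0,0.004,1],[0.4,0.4,0,0,0,0.004,1]]'>/dev/null; python3 -c "
from h import *
st();ctrl.get_image('top');st()"
```

```text
t 12.35 heel rel corner mm x 2.50 y -31.57 z 35.53 | sq yaw-RY -0.43 deg tilt -0.0022 0.0009 | press x 5.9 y -0.1 fz -2.0 | tq [1.075 1.005 0.03 ] w 0.180
t 12.40 heel rel corner mm x 2.52 y -31.61 z 35.54 | sq yaw-RY -0.43 deg tilt -0.0021 0.0008 | press x 6.1 y -0.2 fz -2.6 | tq [1.101 1.009 0.017] w 0.181
```

```bash
sed -i 's/^RY=.*/RY=-45.8/' h.py; python3 -m handwheel '[[-2.1,-2.1,0,0,0,-0.001,1],[2,-6,0,0,0,-0.001,1],[6,-10,0,0,0,-0.001,1],[9.9,-14.1,0,0,0,-0.001,1],[9.9,-14.1,0,0,0,-0.001,1]]'>/dev/null; python3 -c "
from h import *
st();ctrl.get_image('top');st()"
```

```text
t 13.03 heel rel corner mm x 1.82 y -13.73 z 36.36 | sq yaw-RY -0.06 deg tilt 0.0018 -0.0008 | press x 0.2 y 0.2 fz -3.2 | tq [0.082 0.061 0.01 ] w 0.174
t 13.07 heel rel corner mm x 1.78 y -14.34 z 36.22 | sq yaw-RY -0.09 deg tilt 0.0012 -0.0010 | press x -0.1 y 0.2 fz -3.6 | tq [-0.022  0.039 -0.072] w 0.174
```

```bash
python3 -m handwheel '[[-0.7,-0.7,0,0,0,0,1],[0.7,-2.1,0,0,0,0,1],[1.4,-2.8,0,0,0,0,1],[1.4,-2.8,0,0,0,0,1]]'>/dev/null; python3 -c "
from h import *
st()"
```

```text
t 13.57 heel rel corner mm x 0.55 y -11.70 z 36.11 | sq yaw-RY -0.12 deg tilt 0.0006 -0.0007 | press x 0.5 y 0.6 fz -4.6 | tq [-0.024  0.036 -0.026] w 0.174
```

```bash
python3 -m handwheel '[[0.7,-0.7,0,0,0,0,1],[1.4,-1.4,0,0,0,0,1],[1.4,-1.4,0,0,0,0,1]]'>/dev/null; python3 -c "
from h import *
st()"
```

```text
t 13.95 heel rel corner mm x 0.52 y -9.85 z 36.05 | sq yaw-RY -0.12 deg tilt 0.0004 -0.0008 | press x 0.7 y 0.3 fz -2.8 | tq [0.051 0.016 0.037] w 0.182
```

```bash
python3 -m handwheel '[[0.7,-0.7,0,0,0,0,1],[1.4,-1.4,0,0,0,0,1],[1.4,-1.4,0,0,0,0,1]]'>/dev/null; python3 -c "
from h import *
st()"
```

```text
t 14.32 heel rel corner mm x 0.47 y -8.42 z 35.91 | sq yaw-RY -0.13 deg tilt -0.0004 -0.0010 | press x 0.5 y 1.8 fz -3.2 | tq [-0.301  0.352  0.088] w 0.177
```

```bash
python3 -m handwheel '[[0.7,-0.7,0,0,0,0,1],[1.4,-1.4,0,0,0,0,1],[2.1,-2.1,0,0,0,0,1],[2.1,-2.1,0,0,0,0,1]]'>/dev/null; python3 -c "
from h import *
st()"
```

```text
t 14.82 heel rel corner mm x 0.51 y -4.69 z 36.08 | sq yaw-RY -0.12 deg tilt 0.0007 -0.0006 | press x 0.4 y 1.3 fz -3.9 | tq [-0.236  0.369  0.124] w 0.182
```

```bash
python3 -m handwheel '[[0.7,-0.7,0,0,0,0,1],[1.4,-1.4,0,0,0,0,1],[1.4,-1.4,0,0,0,0,1]]'>/dev/null; python3 -c "
from h import *
st()"
```

```text
t 15.20 heel rel corner mm x 0.51 y -2.73 z 36.07 | sq yaw-RY -0.12 deg tilt 0.0006 -0.0006 | press x 0.9 y 1.4 fz -2.3 | tq [-0.231  0.38   0.167] w 0.181
```

```bash
python3 -m handwheel '[[0.7,-0.7,0,0,0,0,1],[0.7,-0.7,0,0,0,0,1]]'>/dev/null; python3 -c "
from h import *
st()"
```

```text
t 15.45 heel rel corner mm x 0.55 y -1.83 z 36.07 | sq yaw-RY -0.12 deg tilt 0.0006 -0.0006 | press x 0.7 y 1.4 fz -4.1 | tq [-0.254  0.452  0.141] w 0.182
```

```bash
python3 -m handwheel '[[0.5,-0.5,0,0,0,0,1],[0.5,-0.5,0,0,0,0,1]]'>/dev/null; python3 -c "
from h import *
st()"
```

```text
t 15.70 heel rel corner mm x 0.52 y -1.21 z 36.04 | sq yaw-RY -0.13 deg tilt 0.0005 -0.0006 | press x 0.3 y 1.7 fz -3.9 | tq [-0.302  0.443  0.115] w 0.179
```

```bash
python3 -m handwheel '[[0.5,-0.5,0,0,0,0,1],[0.5,-0.5,0,0,0,0,1]]'>/dev/null; python3 -c "
from h import *
st()"
```

```text
t 15.95 heel rel corner mm x 0.53 y -0.48 z 36.05 | sq yaw-RY -0.13 deg tilt 0.0005 -0.0006 | press x 0.4 y 2.3 fz -3.9 | tq [-0.304  0.424  0.131] w 0.176
```

```bash
python3 -m handwheel '[[0.5,-0.5,0,0,0,0,1],[0.5,-0.5,0,0,0,0,1]]'>/dev/null
python3 - <<'E'
from h import *
st()
b=ctrl.get_image("scene")
cv2.imwrite("pics/s6.png",cv2.resize(b[170:250,170:260,::-1],None,fx=7,fy=7,interpolation=cv2.INTER_CUBIC))
E
```

```text
t 16.20 heel rel corner mm x 0.53 y -0.02 z 36.02 | sq yaw-RY -0.14 deg tilt 0.0001 -0.0008 | press x 0.4 y 2.2 fz -2.8 | tq [-0.338  0.58   0.114] w 0.178
```

View pics/s6.png

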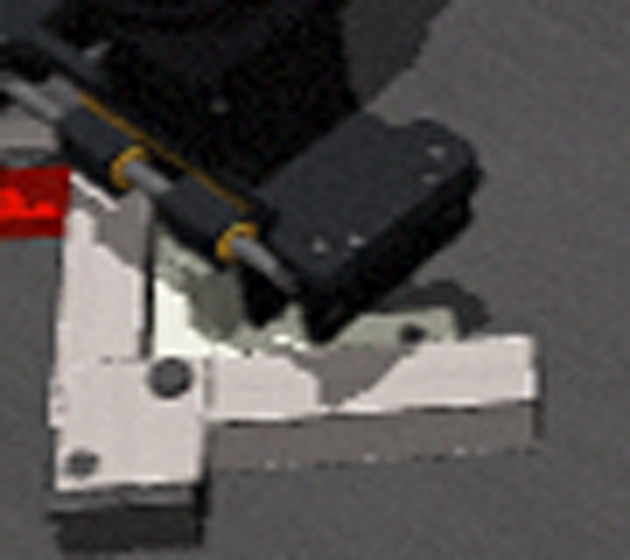

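```bash
python3 -m handwheel '[[0.35,-0.35,0,0,0,0,1],[0.35,-0.35,0,0,0,0,1]]'>/dev/null; python3 -c "
from h import *
st()"
```

```text
t 16.50 heel rel corner mm x 0.56 y 0.14 z 35.97 | sq yaw-RY -0.15 deg tilt -0.0002 -0.0010 | press x -0.2 y 4.1 fz -1.8 | tq [-0.513  0.74   0.143] w 0.180
```

```bash
python3 -m handwheel '[[0.35,-0.35,0,0,0,0,1],[0.35,-0.35,0,0,0,0,1]]'>/dev/null; python3 -c "
from h import *
st()"
```

```text
t 16.75 heel rel corner mm x 0.57 y 0.18 z 35.87 | sq yaw-RY -0.16 deg tilt -0.0009 -0.0014 | press x -0.7 y 5.5 fz -2.0 | tq [-0.667  1.002  0.042] w 0.178
```

```bash
python3 -m handwheel '[[0.35,-0.35,0,0,0,0,1],[0.35,-0.35,0,0,0,0,1]]'>/dev/null; python3 -c "
from h import *
st()"
```

```text
t 17.00 heel rel corner mm x 0.62 y 0.19 z 35.83 | sq yaw-RY -0.18 deg tilt -0.0014 -0.0017 | press x 1.1 y 6.2 fz -3.0 | tq [-0.854  1.071  0.045] w 0.176
```

```bash
python3 -m handwheel '[[0.7,0.7,0,0,0,0,1],[1.2,1.2,0,0,0,0,1],[1.2,1.2,0,0,0,0,1]]'>/dev/null; python3 -c "
from h import *
st()"
```

```text
t 17.38 heel rel corner mm x 2.14 y 0.19 z 35.63 | sq yaw-RY -0.18 deg tilt -0.0017 -0.0014 | press x 0.4 y 5.1 fz -2.7 | tq [-0.78   1.114  0.062] w 0.177
```

```bash
python3 -m handwheel '[[0.7,0.7,0,0,0,0,1],[0.7,0.7,0,0,0,0,1]]'>/dev/null; python3 -c "
from h import *
st()"
```

```text
t 17.62 heel rel corner mm x 2.82 y 0.20 z 35.56 | sq yaw-RY -0.18 deg tilt -0.0022 -0.0011 | press x 0.9 y 5.2 fz -2.8 | tq [-0.688  1.197  0.022] w 0.177
```

```bash
python3 -m handwheel '[[0.5,0.5,0,0,0,0,1],[0.5,0.5,0,0,0,0,1]]'>/dev/null; python3 -c "
from h import *
st()"
```

```text
t 17.88 heel rel corner mm x 2.88 y 0.22 z 35.44 | sq yaw-RY -0.17 deg tilt -0.0033 -0.0004 | press x 2.3 y 5.4 fz -2.7 | tq [-0.535  1.411  0.121] w 0.182
```

```bash
python3 -m handwheel '[[0.6,0.1,0,0,0,0,1],[1.2,0.2,0,0,0,0,1],[1.2,0.2,0,0,0,0,1]]'>/dev/null; python3 -c "
from h import *
st()"
```

```text
t 18.25 heel rel corner mm x 2.91 y 0.29 z 35.08 | sq yaw-RY -0.17 deg tilt -0.0057 0.0000 | press x 4.5 y 6.1 fz -1.8 | tq [-0.441  1.859  0.034] w 0.179
```

```bash
python3 -m handwheel '[[0.4,0.2,0,0,0,0,1],[0.8,0.4,0,0,0,0,1],[0.8,0.4,0,0,0,0,1]]'>/dev/null; python3 -c "
from h import *
st()"
```

```text
t 18.62 heel rel corner mm x 3.00 y 0.26 z 34.75 | sq yaw-RY -0.18 deg tilt -0.0074 0.0007 | press x 5.0 y 8.5 fz -2.2 | tq [-0.236  2.144  0.023] w 0.177
```

```bash
python3 -m handwheel '[[0.6,0.25,0,0,0,0,1],[1.2,0.5,0,0,0,0,1],[1.2,0.5,0,0,0,0,1]]'>/dev/null; python3 -c "
from h import *
st();ctrl.get_image('top');st()"
```

```text
t 19.00 heel rel corner mm x 3.04 y 0.34 z 34.29 | sq yaw-RY -0.17 deg tilt -0.0100 0.0015 | press x 8.2 y 7.6 fz -1.3 | tq [-4.900e-02  2.622e+00  1.000e-03] w 0.181
t 19.05 heel rel corner mm x 3.02 y 0.33 z 34.27 | sq yaw-RY -0.17 deg tilt -0.0100 0.0015 | press x 7.4 y 7.8 fz -1.5 | tq [-0.025  2.662  0.113] w 0.180
```

```bash
python3 -m handwheel '[[0.5,-0.1,0,0,0,0,1],[0.9,-0.2,0,0,0,0,1],[0.9,-0.2,0,0,0,0,1],[0.9,-0.2,0,0,0,0,1]]'>/dev/null
python3 - <<'E'
from h import *
st();a=ctrl.get_image('top');st();b=ctrl.get_image("scene")
cv2.imwrite("pics/s7f.png",b[:,:,::-1]);cv2.imwrite("pics/t7f.png",a[:,:,::-1])
cv2.imwrite("pics/s7.png",cv2.resize(b[170:250,170:260,::-1],None,fx=7,fy=7,interpolation=cv2.INTER_CUBIC))
E
```

```text
t 19.55 heel rel corner mm x 3.08 y 0.37 z 33.99 | sq yaw-RY -0.18 deg tilt -0.0117 0.0015 | press x 8.4 y 9.7 fz -1.4 | tq [-0.112  2.963  0.08 ] w 0.176
t 19.60 heel rel corner mm x 3.08 y 0.40 z 34.00 | sq yaw-RY -0.18 deg tilt -0.0116 0.0015 | press x 9.2 y 9.8 fz -0.7 | tq [-0.157  2.94   0.031] w 0.179
```

View pics/s7.png

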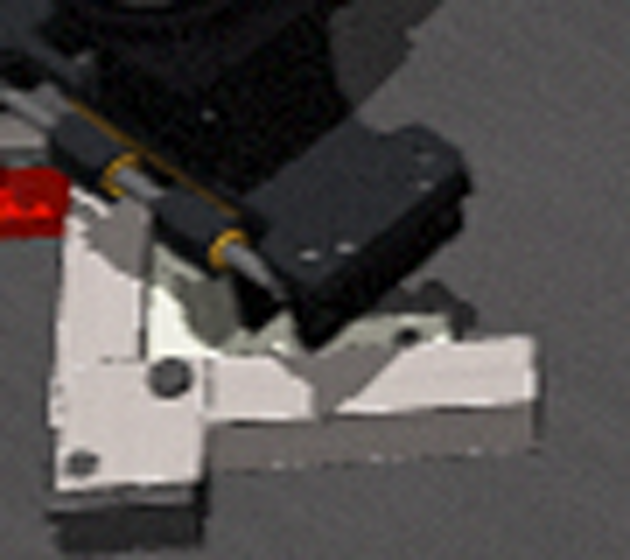

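```bash
python3 -m handwheel '[[0.2,0.1,0,0,0,0,1],[0.2,0.1,0,0,0,0,1],[0.2,0.1,0,0,0,0,1],[0.2,0.1,0,0,0,0,1],[0.2,0.1,0,0,0,0,1],[0.2,0.1,0,0,0,0,1]]'>/dev/null
python3 - <<'E'
from h import *
st()
b=cv2.imread("pics/s7f.png");a=cv2.imread("pics/t7f.png")
# stile outer top edge in scene crop: (205,420)->(535,400) ; inner (210,355)->(530,338)
for n,p,q,z,im,cam in [("sti out sc",(215,418),(525,400),.03,b,"scene"),("sti in sc",(455,343),(528,338),.03,b,"scene"),("rail in sc",(142,350),(152,240),.03,b,"scene"),("rail out sc",(55,395),(64,260),.03,b,"scene")]:
    l=wl(cam,im,np.array(p)/7+170,np.array(q)/7+170,z,w=2);print(n,np.degrees(l[2]),l[0],l[3:])
cv2.imwrite("pics/t7.png",cv2.resize(a[135:225,295:425],None,fx=6,fy=6,interpolation=cv2.INTER_CUBIC))
E
```

```text
t 20.40 heel rel corner mm x 3.06 y 0.40 z 33.95 | sq yaw-RY -0.18 deg tilt -0.0121 0.0017 | press x 9.6 y 8.3 fz -0.5 | tq [-0.005  2.995  0.049] w 0.177
sti out sc 133.7585540228513 [ 0.61031647 -0.16275304] (0.17714385770559843, 30)
sti in sc 140.96684843741815 [ 0.53086464 -0.12117353] (0.15012168028529946, 32)
rail in sc -145.51560601266394 [ 0.60696786 -0.21223349] (0.3833999309324061, 22)
rail out sc -136.81089216197307 [ 0.63999784 -0.2174234 ] (0.2482457957735652, 37)
```

View pics/t7.png

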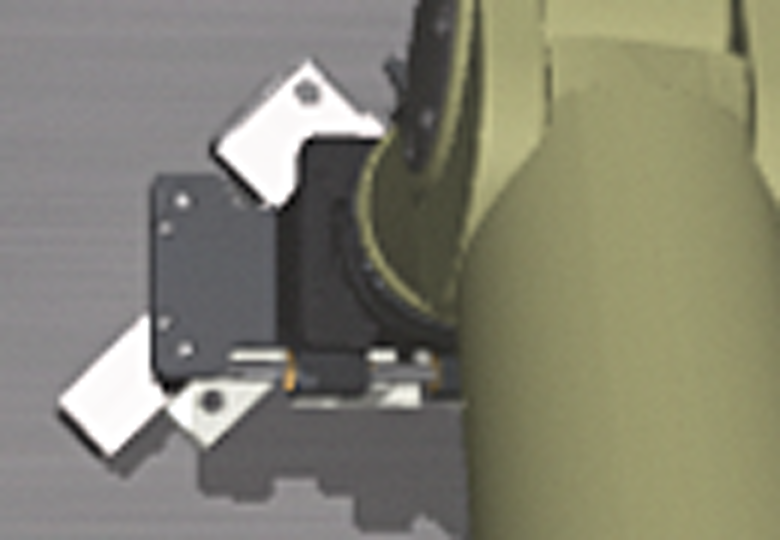

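```bash
python3 -m handwheel '[[0.1,-0.1,0,0,0,-0.002,1],[0.2,-0.2,0,0,0,-0.003,1],[0.2,-0.2,0,0,0,-0.003,1],[0.2,-0.2,0,0,0,-0.003,1],[0.2,-0.2,0,0,0,-0.003,1],[0.2,-0.2,0,0,0,-0.003,1],[0.2,-0.2,0,0,0,-0.003,1]]'>/dev/null; python3 -c "
from h import *
st();ctrl.get_image('top');st()"
python3 -m handwheel '[[0,0,0,0,0,0,1],[0,0,0,0,0,0,1],[0,0,0,0,0,0,1],[0,0,0,0,0,0,1],[0,0,0,0,0,0,1],[0,0,0,0,0,0,1]]'>/dev/null; python3 -c "
from h import *
st();ctrl.get_image('top');st()"
```

```text
t 21.27 heel rel corner mm x 3.10 y 0.40 z 33.92 | sq yaw-RY -0.04 deg tilt -0.0124 0.0015 | press x 8.3 y 9.7 fz -1.4 | tq [-0.057  3.124 -0.063] w 0.176
t 21.32 heel rel corner mm x 3.05 y 0.42 z 33.88 | sq yaw-RY -0.03 deg tilt -0.0125 0.0016 | press x 9.1 y 9.9 fz -0.9 | tq [-0.09   3.087 -0.084] w 0.178
t 22.07 heel rel corner mm x 3.06 y 0.41 z 33.89 | sq yaw-RY -0.04 deg tilt -0.0125 0.0016 | press x 10.0 y 10.1 fz -0.5 | tq [-0.108  3.135 -0.045] w 0.182
t 22.12 heel rel corner mm x 3.07 y 0.44 z 33.92 | sq yaw-RY -0.03 deg tilt -0.0124 0.0016 | press x 9.0 y 9.9 fz -0.5 | tq [-0.077  3.172 -0.093] w 0.180
```

```bash
python3 -m handwheel '[[-4,0,0,0,0,0,1],[-8,0,0,0,0,0,1],[-20,0,-2,0,0,0,1],[-42,0,-4,0,0,0,1],[-42,0,-30,0,0,0,1],[-42,0,-75,0,0,0,1],[-42,0,-80,0,0,0,1],[-42,0,-80,0,0,0,1]]'
python3 - <<'E'
from h import *
st();b=ctrl.get_image("scene");a=ctrl.get_image("top")
cv2.imwrite("pics/s8f.png",b[:,:,::-1])
cv2.imwrite("pics/s8.png",cv2.resize(b[130:260,140:290,::-1],None,fx=4.5,fy=4.5,interpolation=cv2.INTER_CUBIC))
# tray centre at z .012 : mean of both measured corner sets
t=np.array([[.72,.2246],[.6007,.121],[.498,.2413],[.6184,.3444]]).mean(0);s=np.array([[.6022,.1241],[.5,.2466],[.6229,.3488],[.7252,.2288]]).mean(0)
c=(t+s)/2;print(t,s,"tray",c)
q=np.radians(-50);x=np.array([np.cos(q),np.sin(q)]);y=np.array([-x[1],x[0]])
g=c+.055*(x+y)-.036*(x+y);print("grip target",g)
delta([*g,.117],-5)
E
```

```text
time: 23.12
position: [0.5237, -0.204, 0.1161]
tool_rot: [3.14, -0.02, 0.002]
ft_force: [-0.4, 0.3, -4.3]
grip_width: 0.179
t 23.12 heel rel corner mm x -22.21 y -25.28 z 116.08 | sq yaw-RY 0.06 deg tilt 0.0012 -0.0012 | press x 0.5 y 0.1 fz -4.3 | tq [0.048 0.004 0.022] w 0.179
[0.609275 0.232825] [0.612575 0.237075] tray [0.610925 0.23495 ]
grip target [0.63769281 0.23260812]
shift mm [ 109.4 -437.8   -2.5] turn [-0.0003  0.0018  0.0742] t 23.23
```

View pics/s8.png

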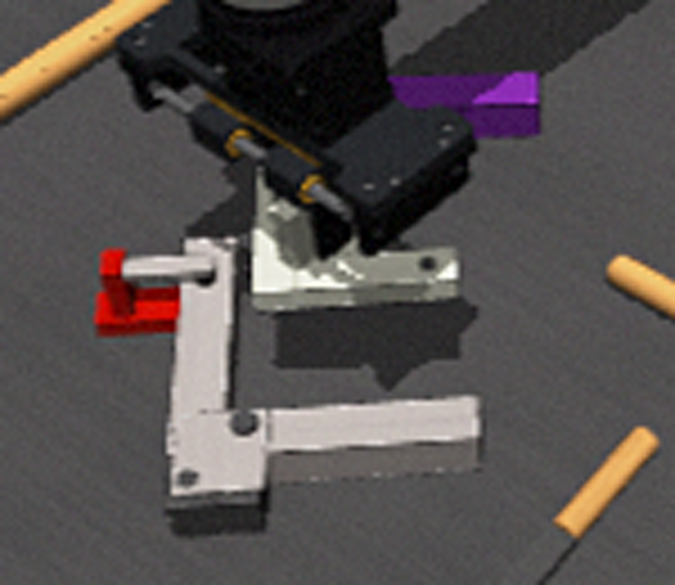

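```bash
python3 - <<'E'
from h import *
b=cv2.imread("pics/s8f.png")
for n,p,q,z in [("sti in",(275,411),(475,398),.03),("sti out",(275,452),(472,440),.03),("rail in",(228,400),(234,255),.03)]:
    l=wl("scene",b,np.array(p)/4.5+[140,130],np.array(q)/4.5+[140,130],z,w=2);print(n,np.degrees(l[2]),l[0],l[3:])
E
python3 -m handwheel '[[10,-45,0,0,0,0.005,1],[25,-95,0,0,0,0.015,1],[40,-150,0,0,0,0.03,1],[55,-205,0,0,0,0.04,1],[70,-260,0,0,0,0.05,1],[82,-315,0,0,0,0.06,1],[95,-370,0,0,0,0.07,1],[105,-415,0,0,0,0.074,1],[109,-438,0,0,0,0.074,1],[109,-438,0,0,0,0.074,1],[109,-438,0,0,0,0.074,1],[109,-438,0,0,0,0.074,1]]'
python3 -c "
from h import *
delta([.6377,.2326,.037],-5);s=ctrl.get_state();print(s['joint_positions'])"
```

```text
sti in 134.91039060560098 [ 0.58967058 -0.18283297] (0.22318787383539712, 34)
sti out 134.08148264209555 [ 0.60977477 -0.16208734] (0.24577204986407927, 40)
rail in -135.51924918126804 [ 0.60267256 -0.20946462] (0.14072334763164937, 31)
time: 24.72
position: [0.6387, 0.2298, 0.1151]
tool_rot: [3.136, -0.141, -0.0]
ft_force: [-0.2, 0.1, -3.1]
grip_width: 0.18
shift mm [-1.2 -2.8 78.1] turn [ 0.0023  0.     -0.0025] t 24.73
[ 0.1106357   0.55284929 -0.6854906   1.49356187  0.36307672  1.22584098
 -2.28619179]
```

```bash
python3 -m handwheel '[[-1,-2.5,30,0.002,0,-0.002,1],[-1,-2.5,55,0.002,0,-0.002,1],[-1,-2.5,72,0.002,0,-0.002,1],[-1,-2.5,72,0.002,0,-0.002,1],[-1,-2.5,72,0.002,0,-0.002,1]]'
python3 - <<'E'
from h import *
delta([.6377,.2326,.0366],-5)
b=ctrl.get_image("scene")
cv2.imwrite("pics/s9.png",cv2.resize(b[240:380,250:410,::-1],None,fx=4,fy=4,interpolation=cv2.INTER_CUBIC))
E
```

```text
time: 25.35
position: [0.6385, 0.2349, 0.0449]
tool_rot: [-3.137, 0.134, -0.003]
ft_force: [0.3, -0.9, -2.7]
grip_width: 0.181
shift mm [-0.6  2.4  8.3] turn [-0.0021 -0.0021  0.0016] t 25.35
```

View pics/s9.png

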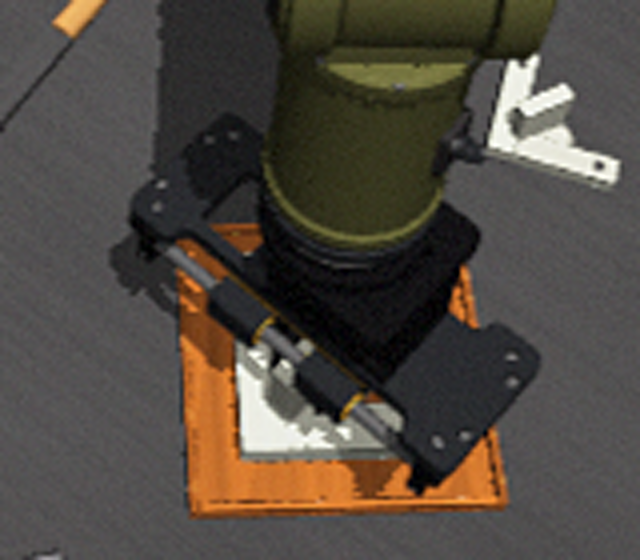

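```bash
python3 -m handwheel '[[0,1,3,-0.001,-0.001,0,1],[0,1,6,-0.001,-0.001,0,1],[0,1,6,-0.001,-0.001,0,1],[0,1,6,-0.001,-0.001,0,1]]'>/dev/null
python3 -c "
from h import *
delta([.6377,.2326,.0366],-5);st()"
```

```text
shift mm [0.2 1.3 1.2] turn [-0.0004  0.0005  0.0021] t 25.9
t 25.90 heel rel corner mm x -256.70 y 361.66 z 37.80 | sq yaw-RY -4.08 deg tilt -0.0005 0.0004 | press x 0.2 y 1.2 fz -3.4 | tq [ 0.029  0.058 -0.049] w 0.181
```

```bash
python3 -m handwheel '[[0,0,0.7,0,0,0,1],[0,0,1.4,0,0,0,1],[0,0,1.4,0,0,0,1]]'>/dev/null
python3 -c "
from h import *
delta([.6377,.2326,.0366],-5);st()"
```

```text
shift mm [0.1 1.3 0.1] turn [-0.0004  0.0002  0.0021] t 26.27
t 26.27 heel rel corner mm x -256.65 y 361.78 z 36.66 | sq yaw-RY -4.08 deg tilt -0.0001 0.0004 | press x -0.3 y 0.7 fz -1.2 | tq [-0.048  0.014  0.032] w 0.179
```

Touching the tray floor (fz rising). A touch lower, then open.

```bash
python3 -m handwheel '[[0,0,0.6,0,0,0,1],[0,0,0.6,0,0,0,1]]'>/dev/null
python3 -c "
from h import *
st()"
python3 -m handwheel '[[0,0,-0.5,0,0,0,-1],[0,0,-0.5,0,0,0,-1],[0,0,-0.5,0,0,0,-1],[0,0,-0.5,0,0,0,-1],[0,0,-0.5,0,0,0,-1],[0,0,-0.5,0,0,0,-1],[0,0,-0.5,0,0,0,-1],[0,0,-0.5,0,0,0,-1],[0,0,-0.5,0,0,0,-1],[0,0,-0.5,0,0,0,-1]]'
python3 -m handwheel '[[0,0,-10,0,0,0,-1],[0,0,-40,0,0,0,-1],[0,0,-90,0,0,0,-1],[0,0,-140,0,0,0,-1],[0,60,-160,0,0,0,-1],[-50,120,-160,0,0,0,-1],[-80,180,-160,0,0,0,-1],[-100,240,-160,0,0,0,-1],[-100,240,-160,0,0,0,-1]]'
python3 - <<'E'
from h import *
a=ctrl.get_image("top");b=ctrl.get_image("scene")
cv2.imwrite("pics/s10f.png",b[:,:,::-1]);cv2.imwrite("pics/t10f.png",a[:,:,::-1])
E
```

```text
t 26.52 heel rel corner mm x -256.58 y 361.99 z 36.66 | sq yaw-RY -4.08 deg tilt 0.0004 0.0005 | press x 0.6 y 2.1 fz 3.4 | tq [-0.209  0.377 -0.037] w 0.180
time: 27.78
position: [0.6376, 0.2338, 0.0363]
tool_rot: [-3.138, 0.134, 0.001]
ft_force: [0.0, -0.3, -0.1]
grip_width: 0.997
time: 28.9
position: [0.5161, -0.0013, 0.197]
tool_rot: [3.135, -0.142, 0.0]
ft_force: [-0.0, 1.3, 0.4]
grip_width: 1.0
```

View pics/s10f.png

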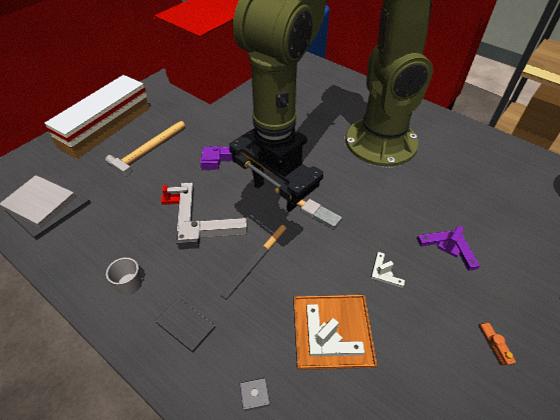

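View pics/t10f.png

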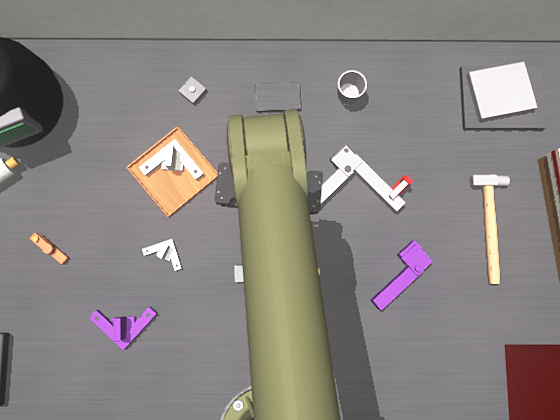

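Run:
```python
from h import *
a=cv2.imread("pics/t10f.png");b=cv2.imread("pics/s10f.png")
cv2.imwrite("pics/s11.png",cv2.resize(b[170:260,150:260],None,fx=6,fy=6,interpolation=cv2.INTER_CUBIC))
L=[wl("top",a,(176,142),(139,170),.02,w=3),wl("top",a,(176,142),(204,177),.02,w=3)]
h=inter(*L);yaw=(L[0][2]-np.pi);x=np.array([np.cos(yaw),np.sin(yaw)]);y=np.array([-x[1],x[0]])
print("heel",h,np.degrees([l[2] for l in L]),"centre",h-.055*(x+y),"tray [.6093 .2328]top [.6126 .2371]sc")
for n,p,q in [("sti in",(199.5,220.8),(245,219.2)),("sti out",(200,230),(245.5,228.5)),("rail in",(190,220),(192.5,184.2))]:
    l=wl("scene",b,p,q,.03,w=3);print(n,np.degrees(l[2]),l[0],l[1],l[3:])
```

```text
heel [0.68612717 0.22878289] [ 129.0073846  -140.00862997] centre [0.60877048 0.23690333] tray [.6093 .2328]top [.6126 .2371]sc
sti in 134.5612456482964 [ 0.5922604  -0.18578568] [ 0.51207679 -0.10436452] (0.22444580163928396, 32)
sti out 133.91520683408072 [ 0.61148561 -0.16413051] [ 0.5335952  -0.08323339] (0.2549569883233291, 40)
rail in -135.4071610476955 [ 0.60522188 -0.20666428] [ 0.5154493  -0.29516994] (0.13602059952078077, 29)
```

View pics/s11.png

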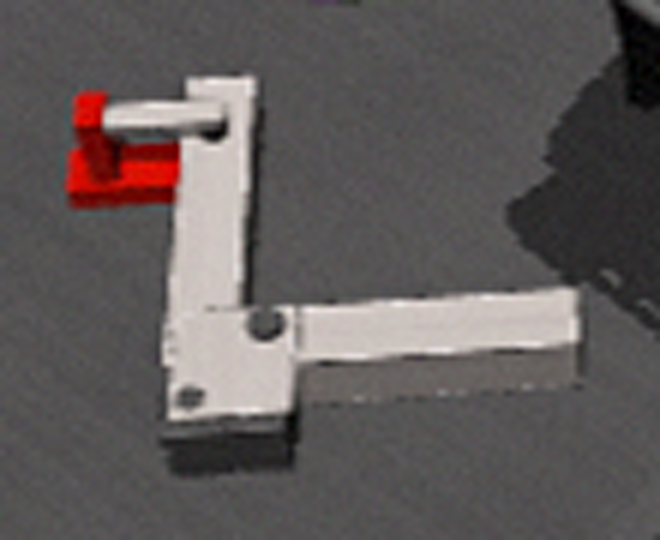

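```bash
python3 -m handwheel '[[0,0,0,0,0,0,-1],[0,0,0,0,0,0,-1],[0,0,0,0,0,0,-1]]'; python3 -c "
from bench import ctrl
print(ctrl.close_job())"
```

```text
time: 29.38
position: [0.5179, 0.0046, 0.1962]
tool_rot: [-3.138, 0.13, 0.001]
ft_force: [-0.0, 0.5, -0.3]
grip_width: 1.001
the job is handed in; nothing more can be done
None
```

The job is handed in at 29.4 s. I took the square from its tray, felt for the fixed bar and swung the pinned bar true. I pressed the square into the corner, then laid it back in the tray.

- **Pressing:** I held it for about 2.5 s. Readings during the hold were 8.3–10.0 N on the fixed bar and 8.3–10.1 N on the pinned bar. The highest reading I took was 10.1 N, well under the 25 N limit.
- **Flush fit:** The moment reading placed the load between the two ends of the edge on the fixed bar, so I took it as bearing flush. Camera views put the pinned bar within about 0.01 rad of square during the hold and about 0.005 rad afterwards.
- **Square in tray:** The middle of its outline is about 4–5 mm from the tray's centre. The last two pictures show it lying in its tray and nothing else visibly moved; the arm had withdrawn.
- **Disagreements:** The two cameras put the fixed bar's direction about 0.5° apart. Measured from the tool pose, the square sat 0.3–0.7° off the lower of those figures, up to 0.012 rad, which is still inside 0.02. The single force readings scattered by about 1 N.

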